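# Lay the drying press mould down against the stop

### The arm

A 6-joint arm with a two-finger parallel gripper is mounted at the origin on the work surface. World frame = base frame: x ahead of the robot, y to its left, z up, the work surface at z = 0. Lengths are in mm, angles in rad, forces in N, time in s.
With the tool pointing down it reaches from about 300 to 775 mm from the base axis. Payload 14.6 kg.
Tool frame: the origin (TCP) lies midway between the tips of the shut fingers; the grasp point (between the pads) lies manip.grasp_offset behind it (manip.grasp_offset is the distance from the TCP to the grasp point, in mm); z points along the fingers, y is the direction in which the jaws open and shut (so a half turn about z gives the same grasp; the last joint's range is limited). The gripper opens to 94 mm and grips with 3 to 60 N. Pads are 16 mm wide; open, the fingers measure 119 mm over their backs; the gripper's body (75 mm by 177 mm) begins 78 mm behind the grasp point.
Start: joints at [1.089, 0.3, 1.521, -0, 1.321, -0.067], TCP at [221.65, 503.349, 205.446] pointing down, gripper open.
Joint ranges: [-3.03, 3.03], [-0.79, 2.21], [0.23, 2.52], [-1.04, 4.18], [0, 3.07], [-2.55, 2.55]. Speed limits (rad/s): [2.22, 2.22, 2.57, 3.14, 3.14, 3.14].

### API

Orientations are given as [roll, pitch, yaw] about the fixed x, y, z axes, in that order (R = Rz(yaw) Ry(pitch) Rx(roll)).
In Python, from cell import monitor, vision, order, manip gives the robot as it stands.
- The arm moves only by the shell command python3 -m jog 'ROWS' [FORCE]. ROWS is JSON, a list of rows, each a list of 7 numbers: the shift along the tool's x, y, z in cm, then the turn, a rotation vector about the tool's x, y, z in rad, then the opening in per cent of the stroke, from 0 (shut) to 100 (fully open). In form: [[tx, ty, tz, rx, ry, rz, jaw], ...]. A call has 1 to 8 rows; each row shifts and turns the commanded pose from where the row before left it, along the tool's axes as they then stand; what a row does not reach is not made up. A row lasts 1/10 s, in which the tool goes at most 50 mm and 8.59 degrees, less where a joint would pass 70% of its speed; a pose out of reach is approached as far as the arm can. A call is refused whole if a number of a shift passes 5 or a number of a turn 0.15, either way. A call with a gripper value outside its range is refused whole. The fingers move at their own pace and stop on an object; FORCE is the grip in N (left out, the last holds). Time passes only in rows, so rows that do not move let the fingers close. It gives the time, the measured TCP pose, the force and the opening at its end, in the units of the state.
- monitor.read_state(): the state, without advancing time (a new reading comes with each control period).
- vision.camera(name): name is "side" or "top"; returns a dict with "color" (400x640x3 uint8, blue, green, red), "fx", "fy", "cx", "cy" (pixels), "cam_to_world" (4x4, takes a point from camera to world coordinates). Camera axes: x right, y down, z forward; pixel columns grow to the right and rows downward; lengths in mm; the calibration is good to about 2 mm. A picture is of the moment at which its call begins. There is no depth.
- order.sign_off(): hands the job in, once; it reports no verdict.
The state is a dict: "clock": time; "joints": joint angles; "qd": joint speeds; "effort": joint torques, N m; "eef_pos": TCP position; "eef_rot": TCP orientation; "wrist_force": force on the tool from outside, world axes, zero at the start; "moment": the same for the moment, N m; "finger_gap": finger opening in mm.
Only numpy, scipy, OpenCV 4.12 (cv2) and the standard library are available. Lean on these libraries where they do the work, as an engineer would, in place of code of your own. Each camera call takes 0.05 s, during which the arm holds its last target.

### The job

Tip the pale wooden mould with the carved sun over by pushing on it, so that it lies flat on the grey pressing board with its carved side up, then push it along the board until one side sits flush against the dark batten on the board. Only push it with the fingers, never pick it up; leave the dark striped mould standing and the bowl and figure where they are, and end with the hand clear.

Things in the scene. Friction and masses are not known exactly. Their poses are not given: they have to be found in the camera images.
- sun_mould: pale wooden mould, loose block 100 x 100 x 24 mm, 0.18 kg, upright on a 24 mm edge at the start and free to tip. Origin: block centre. x points out of the carved face (brown sun, flat, 12 mm from origin; back is plain); y and z along the 100 mm sides, z up at the start. Carved face first looks away from the robot, to the batten; pushed high on that face it falls towards the robot past 0.24 rad, carved side up
- stripe_mould: dark wooden press mould of the same size and frame as the pale one, carved with five pale stripes, standing upright on the same board beside it; leave it standing
- board: grey pressing board, fixed to the table, 360 mm (its x) x 440 mm (its y) x 12 mm thick, top at z = 0.012 m. Origin at the centre of its underside; x points across the board to the batten side, away from the robot, turned by the board's yaw
- batten_face (a point): middle of the near face (towards the robot) of the dark batten, at the level of the board's top; axes as the board's, x points into the batten. The batten is fixed on the board, 400 mm long along y, 22 mm wide, 16 mm high above the board. A mould lying flush has its centre 50 mm before this face and 12 mm above the board
- bowl: grey fired-clay bowl, 110 mm across, 50 mm high, loose on the table left of the board; origin under its centre
- figure: grey fired-clay figure, round, 68 mm across, 132 mm high, loose on the table right of the board; origin under its centre
Not all that is in view belongs to the job. Several things have the shape of the sun_mould; the one meant has the colours described above.

How it is judged (in metres and radians):
On the way, in this order (a step that is already met when the one before it is completed fails the run):
1. the pale mould lies flat on the board, carved side up (angle between sun_mould's own x axis and vertical below 0.12 rad and height (world z) of sun_mould below 0.031 m and angular speed of sun_mould below 0.3 rad/s), for 0.2 s.
2. the pale mould lies flush against the batten, carved side up (angle between sun_mould's own x axis and vertical below 0.12 rad and height (world z) of sun_mould below 0.031 m and x of sun_mould in the frame of batten_face between -0.055 and -0.046 m and y of sun_mould in the frame of batten_face between -0.19 and 0.19 m and (angle between the z axis of sun_mould and the x axis of board, either way round below 0.07 rad or angle between the y axis of sun_mould and the x axis of board, either way round below 0.07 rad)), for 0.2 s.
At the end, for the whole second after the job is handed in: The pale mould rests on the board, carved side up within 0.12 rad, one side on the batten: centre 46 to 55 mm from its near face, turned under 0.07 rad from it, within 190 mm of its middle along y; the dark mould still stands (all of step 2 and linear speed of sun_mould below 0.01 m/s and angular speed of sun_mould below 0.1 rad/s and angle between stripe_mould's own z axis and vertical below 0.1 rad); the robot touches nothing.
It fails at once if the pale mould is lifted off the board (centre more than 83 mm above the table, or more than 42 mm while it lies flat) (height (world z) of sun_mould above 0.083 m or (angle between sun_mould's own x axis and vertical below 0.2 rad and height (world z) of sun_mould above 0.042 m)).
It fails at once if the dark striped mould is tipped or shifted more than 20 mm (distance of stripe_mould from where it was at the start of the episode above 0.02 m or angle between stripe_mould's own z axis and vertical above 0.3 rad).
It fails at once if the grey bowl is shifted more than 20 mm (distance of bowl from where it was at the start of the episode above 0.02 m).
It fails at once if the grey figure is shifted more than 20 mm (distance of figure from where it was at the start of the episode above 0.02 m).
It also fails if it takes over 42 s, if anything falls off the work surface, if the arm or the gripper's body presses on something with over 40 N, if the wrist force passes 120 N, or if a joint passes its speed limit or range.

## Working session

There is one attempt and no reset: what is moved stays moved. The work goes in short steps, Python scripts to look and compute and a shell command to move; the robot and the scene stay as the last step left them, time stands still between calls to the robot, and variables do not carry over. Pictures are saved under pics/ and viewed, and the job is handed in when it is done.

```bash
mkdir -p pics; ls; python3 - <<'E'
from cell import monitor, vision, order, manip
import cv2,numpy as np
print(monitor.read_state(), manip.grasp_offset)
for n in ("top","side"):
    c=vision.camera(n); cv2.imwrite(f"pics/{n}0.png",c["color"])
    print(n,c["fx"],c["fy"],c["cx"],c["cy"],np.round(c["cam_to_world"],3).tolist())
E
```

```text
pics
{'clock': 0.0, 'joints': array([ 1.08939849e+00,  3.00479728e-01,  1.52157168e+00,  1.24572793e-05,
        1.32066590e+00, -6.65783553e-02]), 'qd': array([-3.49250206e-04, -4.70976997e-04,  8.55395253e-04, -1.55571026e-03,
        9.56043997e-04, -7.02258652e-06]), 'effort': array([ 1.91953179e-03, -5.31814027e+01, -3.52734232e+01,  7.09295855e-02,
        2.43754615e-02, -9.26822872e-05]), 'eef_pos': array([221.53641492, 503.13691386, 204.88556641]), 'eef_rot': array([-3.14047130e+00, -8.68615457e-05,  2.72677003e+00]), 'wrist_force': array([-0.27239239,  0.36098189,  0.04509827]), 'moment': array([-0.00305691,  0.03457058,  0.03352431]), 'finger_gap': 94.17671111142742} 18.8
top 446.34324999824497 446.34324999824497 320.6453179551766 201.51763827189438 [[0.002, -0.998, 0.061, 420.607], [-1.0, -0.003, -0.012, 21.357], [0.012, -0.061, -0.998, 1269.782], [0.0, 0.0, 0.0, 1.0]]
side 464.3605760699809 464.3605760699809 324.31893631390466 192.17189678199662 [[0.91, -0.315, 0.269, 117.098], [-0.414, -0.682, 0.603, -820.515], [-0.006, -0.661, -0.751, 1115.95], [0.0, 0.0, 0.0, 1.0]]
```

View pics/top0.png

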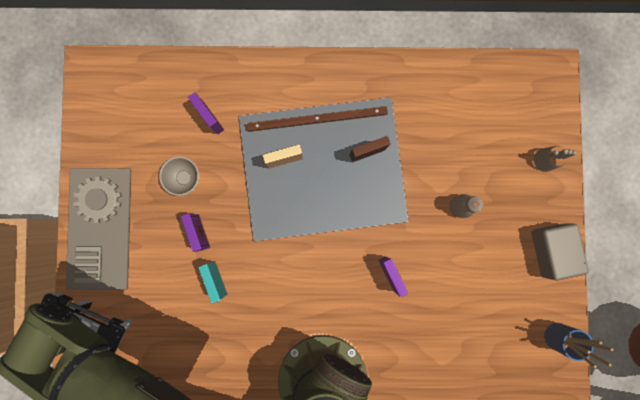

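View pics/side0.png

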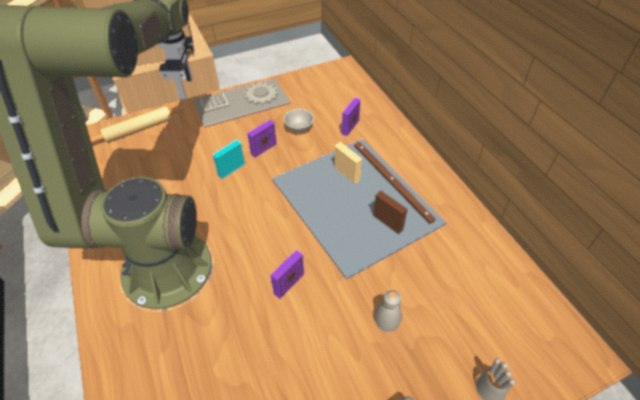

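The top view shows the candidates with the mould's shape. Purple ones are at (204,113), (195,232) and (395,277), a cyan one is at (212,281), the dark one is at (365,149) and the pale one is at (280,155). Only the pale block on the board matches the description. I'll confirm it in a crop and measure it.

```bash
cat > h.py <<'E'
import cv2,numpy as np
from cell import monitor,vision
def cam(n):
    c=vision.camera(n); c["n"]=n; return c
def ray(c,uv):
    T=np.array(c["cam_to_world"]); d=T[:3,:3]@np.array([(uv[0]-c["cx"])/c["fx"],(uv[1]-c["cy"])/c["fy"],1.]); return T[:3,3],d
def onz(c,uv,z):
    o,d=ray(c,uv); return o+d*(z-o[2])/d[2]
def mask(img,kind,roi=None):
    h=cv2.cvtColor(img,cv2.COLOR_BGR2HSV); H,S,V=cv2.split(h)
    if kind=="pale": m=(H>14)&(H<32)&(S>60)&(V>180)
    if kind=="dark": m=(H<14)&(S>90)&(V<130)
    m=m.astype(np.uint8)*255
    if roi: 
        z=np.zeros_like(m);x0,y0,x1,y1=roi;z[y0:y1,x0:x1]=m[y0:y1,x0:x1];m=z
    return m
def big(m):
    c,_=cv2.findContours(m,cv2.RETR_EXTERNAL,cv2.CHAIN_APPROX_NONE); return max(c,key=cv2.contourArea)
E
python3 - <<'E'
from h import *
t=cam("top");s=cam("side")
a=cv2.resize(t["color"][85:250,230:420],None,fx=4,fy=4,interpolation=cv2.INTER_CUBIC)
b=cv2.resize(s["color"][130:280,265:455],None,fx=4,fy=4,interpolation=cv2.INTER_CUBIC)
cv2.imwrite("pics/ct.png",a[:600,:800]);cv2.imwrite("pics/cs.png",b[:600,:800])
hs=cv2.cvtColor(t["color"],cv2.COLOR_BGR2HSV)
for p in [(280,153),(265,162),(295,125),(372,147),(360,152),(400,300)]: print(p,hs[p[1],p[0]])
E
```

```text
(280, 153) [ 21  91 242]
(265, 162) [ 18 105 240]
(295, 125) [ 7 77 86]
(372, 147) [ 10 129 115]
(360, 152) [  9 126 115]
(400, 300) [ 13 147 199]
```

View pics/ct.png

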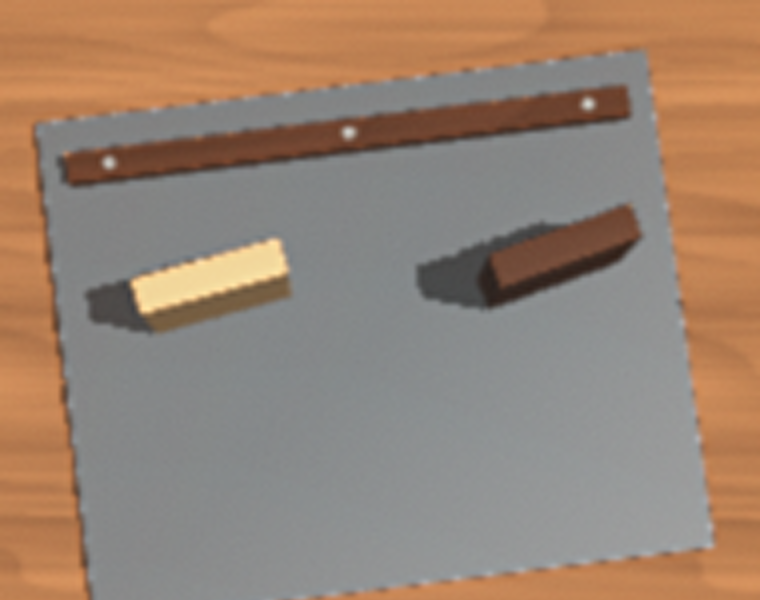

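View pics/cs.png

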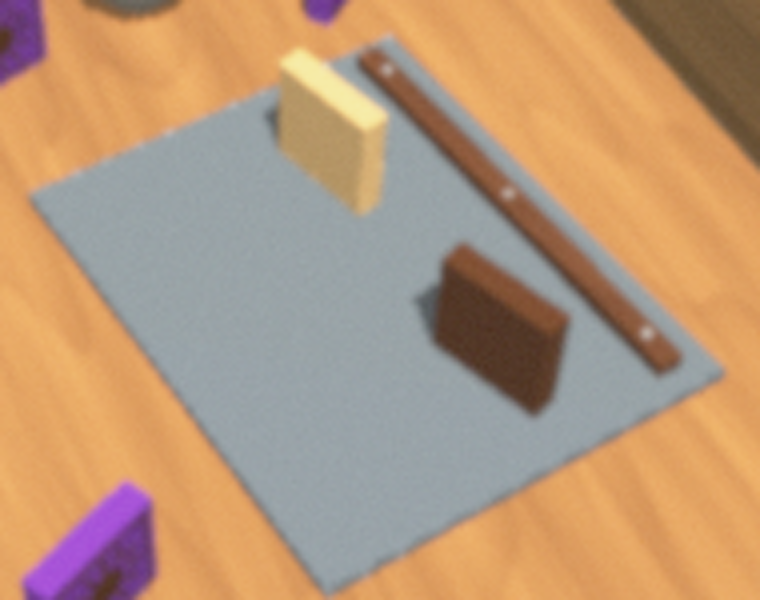

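The crop at (131–290, 238–330) shows the plain pale block upright, with its back to the robot. The dark mould is about 190 px to its right in the crop, and the batten has three pale screws along its centre line. Next I turn these pixels into positions.

```bash
python3 - <<'E'
from h import *
t=cam("top");s=cam("side")
c4=lambda u,v:(230+(u+.5)/4-.5,85+(v+.5)/4-.5)
f=lambda v:np.round(v,1)
P=[onz(t,c4(*p),112)[:2] for p in [(131,281),(280,238),(290,270),(143,314)]]
print("pale top",[f(p) for p in P]); 
D=[onz(t,c4(*p),112)[:2] for p in [(489,254),(630,204),(641,240),(496,286)]]
print("dark top",[f(p) for p in D])
for n,Q in(("pale",P),("dark",D)):
    e=[np.linalg.norm(Q[i]-Q[(i+1)%4]) for i in range(4)]; d=(Q[0]+Q[3]-Q[1]-Q[2])
    print(n,"c",f(np.mean(Q,0)),"sides",f(e),"yaw",np.arctan2(d[1],d[0])-np.pi/2)
S=[onz(t,c4(*p),28)[:2] for p in [(109,162),(348,132),(588,103)]]
print("screws",[f(p) for p in S]); d=S[0]-S[2];yb=np.arctan2(d[1],d[0])-np.pi/2;print("yaw",yb)
n=np.array([np.cos(yb),np.sin(yb)]);print("face mid",f(S[1]-11*n))
B=[onz(t,p,12)[:2] for p in [c4(36,123),c4(645,48),c4(713,547),(254.5,241)]]
print("board",[f(p) for p in B],"c",f(np.mean(B,0)),[f(np.linalg.norm(B[i]-B[(i+1)%4])) for i in range(4)])
S2=[onz(s,(265+(u+.5)/4-.5,130+(v+.5)/4-.5),28)[:2] for u,v in[(387,69),(508,192),(647,333)]]
print("screws side",[f(p) for p in S2])
P2=[onz(s,(265+(u+.5)/4-.5,130+(v+.5)/4-.5),112)[:2] for u,v in[(299,49),(387,118),(362,130),(280,65)]]
print("pale side",[f(p) for p in P2],f(np.mean(P2,0)))
E
```

```text
pale top [array([612.4, 160. ]), array([641.2,  62.9]), array([620.1,  56.3]), array([590.7, 152. ])]
dark top [array([631.2, -73.9]), array([ 664.8, -166.7]), array([ 641. , -173.8]), array([610.1, -78.5])]
pale c [616.1 107.8] sides [101.3  22.1 100.1  23.1] yaw 0.2930865527682771
dark c [ 636.8 -123.2] sides [ 98.6  24.9 100.1  21.6] yaw 0.32997802935202514
screws [array([710.6, 186.4]), array([732.8,  18.5]), array([ 754.5, -151.1])]
yaw 0.1295632435574603
face mid [721.9  17. ]
board [array([742.1, 240.7]), array([ 799.1, -194.5]), array([ 441.5, -240. ]), array([385.4, 191.5])] c [ 5.92e+02 -5.00e-01] [np.float64(438.9), np.float64(360.5), np.float64(435.1), np.float64(360.1)]
screws side [array([707.5, 188.6]), array([729.1,  20.2]), array([ 751. , -149.4])]
pale side [array([609.1, 160.7]), array([636.6,  62. ]), array([613.3,  58.4]), array([587.5, 150.2])] [611.6 107.8]
```

The pale mould's top measures 101 x 23 mm, close to the true size, and sits at about (614,108) with yaw 0.29. The batten face middle is at about (720,18) with yaw 0.13. The board measures 437 x 360 mm, so the scale holds. I'll move over at this height to behind the carved face, near (662,122).

```bash
python3 -m jog '[[-3,-1,0,0,0,0,60],[-4.5,-1.4,0,0,0,0,60],[-4.5,-1.4,0,0,0,0,60],[-4.5,-1.4,0,0,0,0,60],[-4.5,-1.4,0,0,0,0,60],[-4.5,-1.4,0,0,0,0,60],[-4.5,-1.4,0,0,0,0,60],[-4.5,-1.4,0,0,0,0,60]]'
python3 -m jog '[[-4.5,-1.4,0,0,0,0,60],[-4.5,-1.4,0,0,0,0,60],[0,0,0,0,0,-0.14,60],[0,0,0,0,0,-0.14,60],[0,0,0,0,0,-0.14,60],[0,0,0,0,0,-0.14,60],[0,0,0,0,0,-0.145,60],[0,0,0,0,0,0,60]]'
```

```text
clock: 1.1
eef_pos: [495.1, 263.9, 205.5]
eef_rot: [3.141, 0.0, 2.727]
wrist_force: [-0.6, 0.8, -0.5]
finger_gap: 56.1
clock: 1.9
eef_pos: [564.9, 203.6, 205.3]
eef_rot: [-3.142, -0.0, -2.849]
wrist_force: [-0.1, -0.2, -0.7]
finger_gap: 56.3
```

```bash
python3 -m jog '[[-2.5,-3.5,0,0,0,0,60],[-2.5,-3.5,0,0,0,0,60],[-1.9,-3.6,0,0,0,0,60],[0,0,0,0,0,0,60],[0,0,3,0,0,0,60],[0,0,4,0,0,0,60],[0,0,4,0,0,0,60],[0,0,0,0,0,0,60]]'
python3 - <<'E'
from h import *
t=cam("top");s=cam("side")
cv2.imwrite("pics/a_t.png",cv2.resize(t["color"][85:250,230:420],None,fx=3,fy=3)); cv2.imwrite("pics/a_s.png",cv2.resize(s["color"][80:280,265:455],None,fx=3,fy=3))
E
```

```text
clock: 2.7
eef_pos: [658.5, 121.8, 89.8]
eef_rot: [3.14, -0.009, -2.855]
wrist_force: [0.4, 0.0, -0.9]
finger_gap: 56.2
```

View pics/a_t.png

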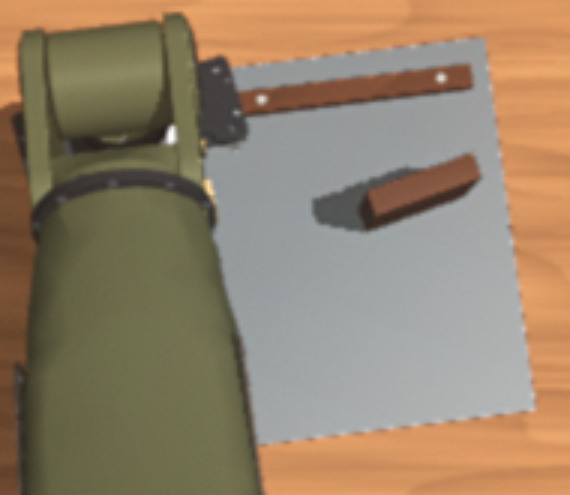

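View pics/a_s.png

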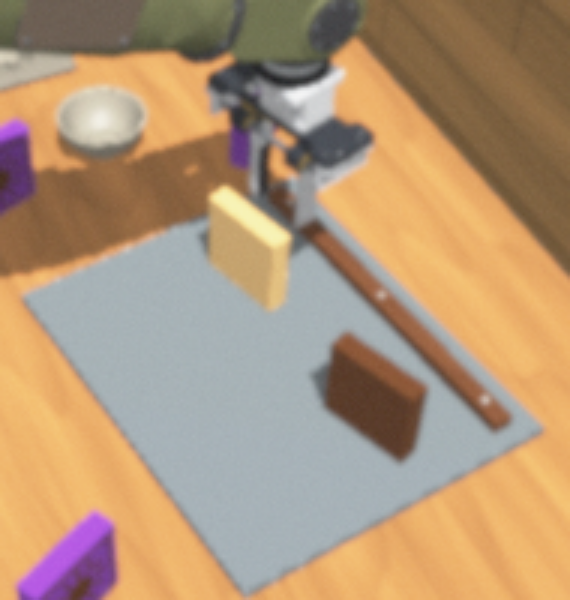

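The fingers stand on the carved side, with their tips at about (300,215) in the side crop, and the mould is still upright at (250,245). Next I push at z 90.

```bash
python3 -m jog '[[1,0,0,0,0,0,60],[1,0,0,0,0,0,60],[0.6,0,0,0,0,0,60],[0.5,0,0,0,0,0,60],[0.5,0,0,0,0,0,60],[0.5,0,0,0,0,0,60],[0.5,0,0,0,0,0,60],[0.5,0,0,0,0,0,60]]'
python3 - <<'E'
from h import *
s=cam("side")
cv2.imwrite("pics/b_s.png",cv2.resize(s["color"][80:280,265:455],None,fx=3,fy=3))
E
```

```text
clock: 3.6
eef_pos: [612.1, 107.0, 95.4]
eef_rot: [3.142, -0.0, -2.851]
wrist_force: [1.1, -0.3, 0.7]
finger_gap: 56.5
```

View pics/b_s.png

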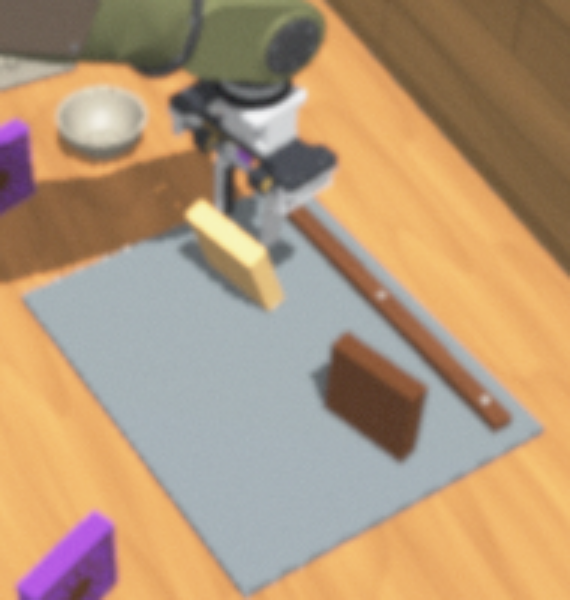

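In the side crop the mould is leaning towards the robot, with its top at (230,235). I keep pushing a little.

```bash
python3 -m jog '[[0.7,0,0,0,0,0,60],[0.7,0,0,0,0,0,60],[0.6,0,0,0,0,0,60],[0,0,0,0,0,0,60],[0,0,0,0,0,0,60],[0,0,0,0,0,0,60],[0,0,-3,0,0,0,60],[0,0,0,0,0,0,60]]'
python3 - <<'E'
from h import *
s=cam("side")
cv2.imwrite("pics/c_s.png",cv2.resize(s["color"][80:280,265:455],None,fx=3,fy=3))
E
```

```text
clock: 4.45
eef_pos: [594.9, 101.7, 128.7]
eef_rot: [-3.141, 0.005, -2.851]
wrist_force: [-0.0, -1.2, -0.1]
finger_gap: 56.2
```

View pics/c_s.png

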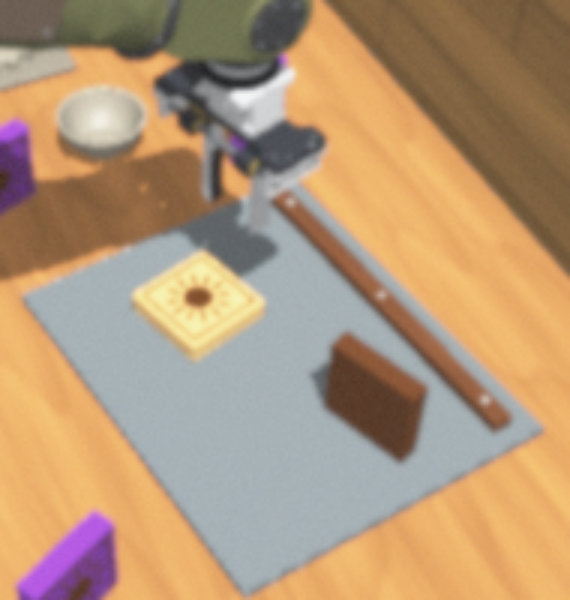

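The mould lies flat with the sun up. Its top corners are at (202,250), (265,299), (197,346) and (133,297) in the crop, and the dark mould still stands. I measure its pose.

```bash
python3 - <<'E'
from h import *
s=cam("side")
P=[onz(s,(265+(u+.5)/3-.5,80+(v+.5)/3-.5),36)[:2] for u,v in[(202,250),(265,299),(197,346),(133,297)]]
c=np.mean(P,0);yb=.13;n=np.array([np.cos(yb),np.sin(yb)]);w=np.array([-n[1],n[0]])
print(np.round(P,1),c,[round(np.linalg.norm(P[i]-P[i-1]),1) for i in range(4)])
d=P[0]-P[1];print("yaw",np.arctan2(d[1],d[0])-np.pi/2)
d=P[1]-P[2];print("yaw",np.arctan2(d[1],d[0]))
b=np.array([720,18]);print("batten frame",(c-b)@n,(c-b)@w)
tgt=c-n*(50+8+45);print("start tcp",tgt, "delta in tool(yaw -2.851)")
e=monitor.read_state()["eef_pos"][:2];y=-2.851;D=tgt-e
print(D@[np.cos(y),np.sin(y)],D@[np.sin(y),-np.cos(y)])
E
```

```text
[[580.2 153.1]
 [609.7  58.9]
 [516.6  29.3]
 [484.  120.2]] [547.63090674  90.40278225] [np.float64(101.7), np.float64(98.7), np.float64(97.7), np.float64(96.5)]
yaw 0.3035260852974897
yaw 0.3078560209752945
batten frame -161.52875193277023 94.13675949343198
start tcp [445.50003169  77.05046556] delta in tool(yaw -2.851)
148.9406481799124 19.047750599838647
```

```bash
python3 -m jog '[[4,0.5,0,0,0,0,60],[4,0.5,0,0,0,0,60],[4,0.5,0,0,0,0,60],[3,0.4,0,0,0,0,60],[0,0,0,0,0,0.085,60],[0,0,0,0,0,0.085,60],[0,0,0,0,0,0,60],[0,0,0,0,0,0,60]]'
python3 -m jog '[[0,0,4,0,0,0,60],[0,0,4,0,0,0,60],[0,0,2.5,0,0,0,60],[0,0,0,0,0,0,60],[0,0,0,0,0,0,60]]'
python3 - <<'E'
from h import *
s=cam("side")
cv2.imwrite("pics/d_s.png",cv2.resize(s["color"][80:280,265:455],None,fx=3,fy=3))
E
```

```text
clock: 5.35
eef_pos: [444.1, 76.7, 124.9]
eef_rot: [3.142, -0.001, -3.019]
wrist_force: [-0.6, -0.2, -0.1]
finger_gap: 56.3
clock: 5.85
eef_pos: [444.4, 76.8, 20.8]
eef_rot: [3.142, -0.001, -3.02]
wrist_force: [0.1, 0.2, -0.2]
finger_gap: 56.6
```

View pics/d_s.png

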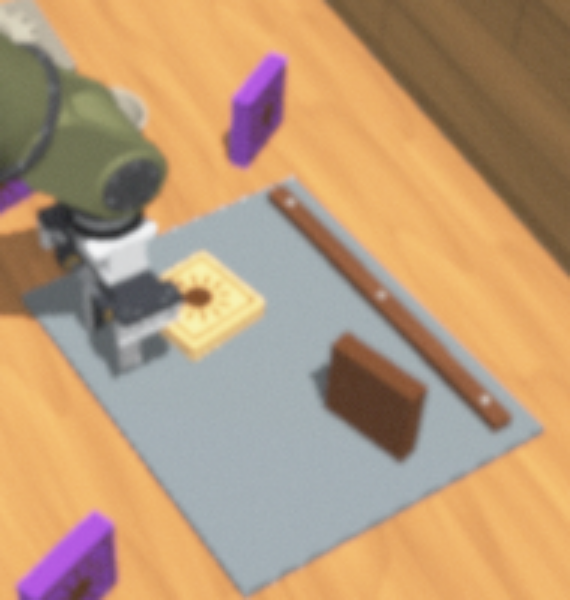

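The fingers are down behind the mould, clear of it by about 35 mm. I push along the batten normal, about 158 mm in all, and stop partway to check.

```bash
python3 -m jog '[[-2,0,0,0,0,0,60],[-1,0,0,0,0,0,60],[-1,0,0,0,0,0,60],[-1,0,0,0,0,0,60],[-1,0,0,0,0,0,60],[-1,0,0,0,0,0,60],[-1,0,0,0,0,0,60],[-1,0,0,0,0,0,60]]'
python3 -m jog '[[-1,0,0,0,0,0,60],[-1,0,0,0,0,0,60],[-1,0,0,0,0,0,60],[-1,0,0,0,0,0,60],[0,0,0,0,0,0,60]]'
python3 - <<'E'
from h import *
s=cam("side")
cv2.imwrite("pics/e_s.png",cv2.resize(s["color"][80:280,265:455],None,fx=3,fy=3))
E
```

```text
clock: 6.7
eef_pos: [534.3, 87.6, 20.4]
eef_rot: [-3.142, -0.0, -3.021]
wrist_force: [-2.0, -0.6, 1.1]
finger_gap: 56.4
clock: 7.2
eef_pos: [574.4, 92.4, 20.4]
eef_rot: [-3.142, 0.001, -3.021]
wrist_force: [0.3, -0.2, -0.1]
finger_gap: 56.1
```

View pics/e_s.png

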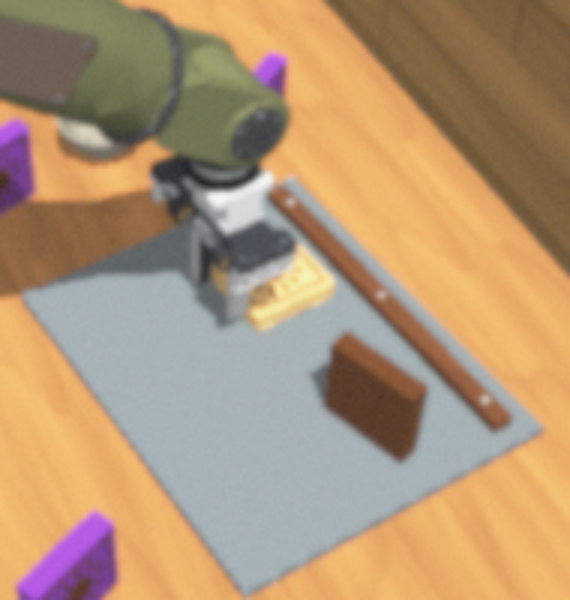

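The mould is aligned with the fingers, its near corner at (258,325) in the crop, with about 25 mm left to the batten. I go slower now and watch the force.

```bash
python3 -m jog '[[-0.5,0,0,0,0,0,60],[-0.5,0,0,0,0,0,60],[-0.5,0,0,0,0,0,60],[-0.5,0,0,0,0,0,60]]'
python3 -m jog '[[-0.3,0,0,0,0,0,60],[-0.1,0,0,0,0,0,60]]'
python3 -m jog '[[-0.2,0,0,0,0,0,60],[0,0,0,0,0,0,60]]'
```

```text
clock: 7.65
eef_pos: [593.5, 94.8, 20.4]
eef_rot: [3.142, -0.0, -3.021]
wrist_force: [-0.2, 0.7, -0.3]
finger_gap: 56.3
clock: 7.85
eef_pos: [597.3, 95.2, 20.4]
eef_rot: [-3.142, -0.0, -3.021]
wrist_force: [-0.7, -0.6, 0.9]
finger_gap: 56.3
clock: 8.05
eef_pos: [599.2, 95.4, 20.4]
eef_rot: [-3.142, 0.0, -3.021]
wrist_force: [-0.4, -0.3, -0.3]
finger_gap: 56.7
```

```bash
python3 -m jog '[[-0.2,0,0,0,0,0,60],[0,0,0,0,0,0,60]]'
python3 -m jog '[[-0.2,0,0,0,0,0,60],[0,0,0,0,0,0,60]]'
python3 - <<'E'
from h import *
s=cam("side")
cv2.imwrite("pics/f_s.png",cv2.resize(s["color"][110:230,300:440],None,fx=5,fy=5,interpolation=cv2.INTER_CUBIC))
E
```

```text
clock: 8.25
eef_pos: [599.4, 95.5, 20.4]
eef_rot: [-3.141, -0.005, -3.021]
wrist_force: [-15.4, -2.4, 10.1]
finger_gap: 56.4
clock: 8.45
eef_pos: [599.5, 95.4, 20.4]
eef_rot: [-3.141, -0.01, -3.021]
wrist_force: [-30.8, -6.2, 21.9]
finger_gap: 56.4
```

View pics/f_s.png

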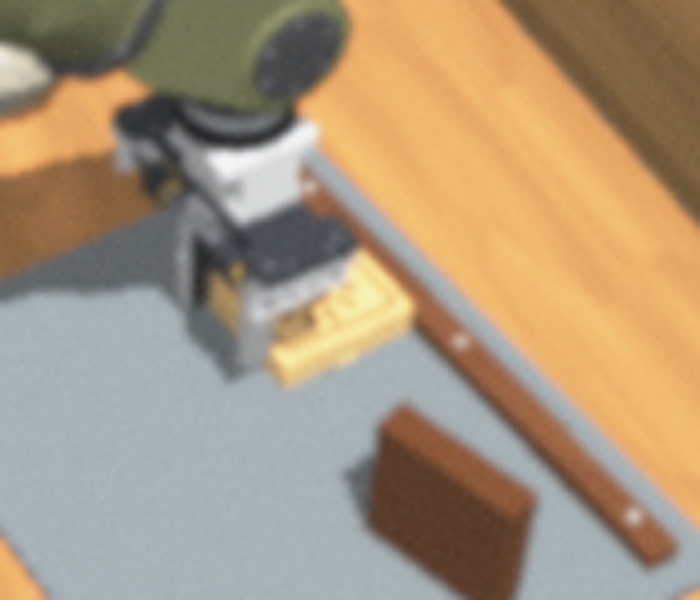

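The mould stopped against the batten. The force rose to 31 N with no further motion, and the TCP is at 607 mm along the normal against 608 expected. I back off, rise, and check.

```bash
python3 -m jog '[[0.2,0,0,0,0,0,60],[0.3,0,0,0,0,0,60],[1,0,0,0,0,0,60],[3,0,0,0,0,0,60],[3,0,0,0,0,0,60],[0,0,-4,0,0,0,60],[0,0,-4,0,0,0,60],[0,0,-4,0,0,0,60]]'
python3 -m jog '[[4.5,0,-1,0,0,0,60],[4.5,0,-1,0,0,0,60],[4.5,0,0,0,0,0,60],[2,0,0,0,0,0,60],[0,4.5,0,0,0,0,60],[0,4.5,0,0,0,0,60],[0,4.5,0,0,0,0,60],[0,4.5,0,0,0,0,60]]'
python3 -m jog '[[0,4.5,0,0,0,0,60],[0,4.5,0,0,0,0,60],[0,0,0,0,0,0,60],[0,0,0,0,0,0,60]]'
python3 - <<'E'
from h import *
t=cam("top");s=cam("side")
cv2.imwrite("pics/g_t.png",cv2.resize(t["color"][90:210,225:385],None,fx=5,fy=5,interpolation=cv2.INTER_CUBIC))
cv2.imwrite("pics/g_s.png",cv2.resize(s["color"][110:230,300:440],None,fx=5,fy=5,interpolation=cv2.INTER_CUBIC))
E
```

```text
clock: 9.3
eef_pos: [528.4, 86.9, 142.2]
eef_rot: [3.142, 0.001, -3.021]
wrist_force: [-0.6, 0.0, 0.1]
finger_gap: 56.6
clock: 10.1
eef_pos: [352.8, 248.9, 160.9]
eef_rot: [3.141, 0.002, -3.022]
wrist_force: [-0.2, -0.2, -0.2]
finger_gap: 56.3
clock: 10.5
eef_pos: [342.0, 336.7, 160.2]
eef_rot: [-3.141, -0.0, -3.02]
wrist_force: [-0.0, 0.1, -0.3]
finger_gap: 56.1
```

View pics/g_t.png

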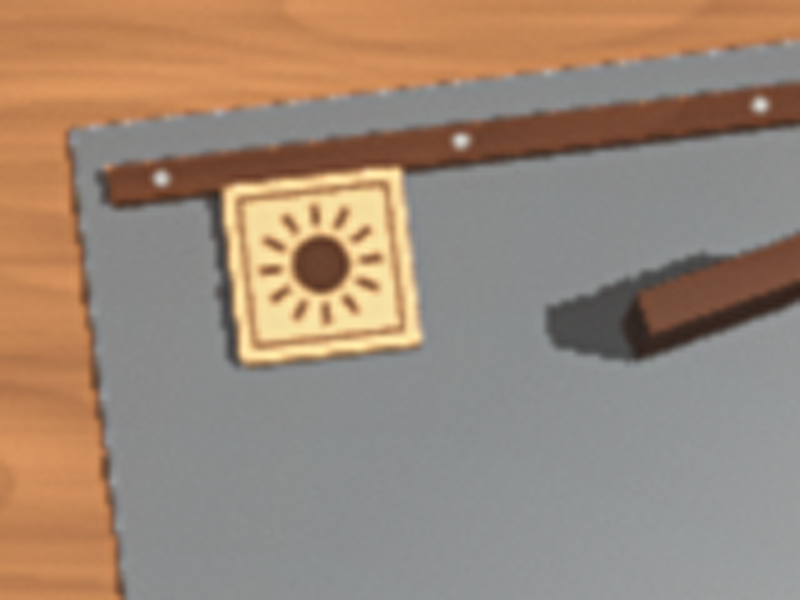

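View pics/g_s.png

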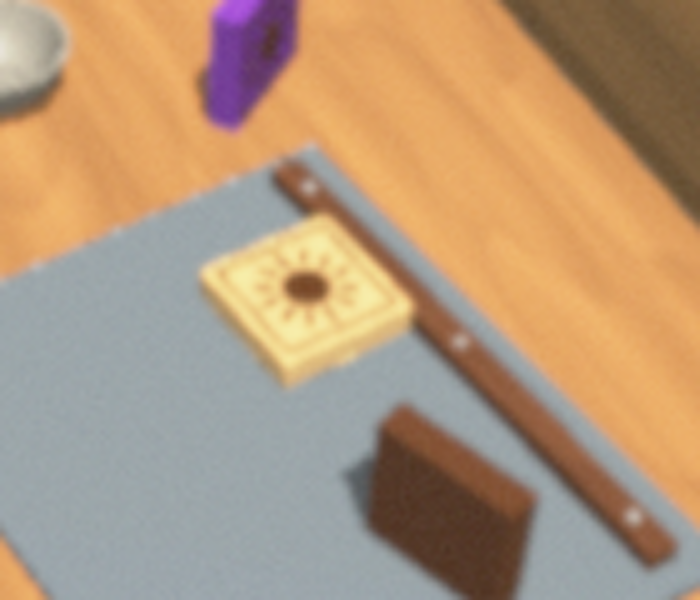

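The top crop shows the mould with the sun up at (322,264), its upper side along the batten. The hand is out of the way and the dark mould stands. I measure the gap and the angle.

```bash
python3 - <<'E'
from h import *
t=cam("top"); k=225,90
g=lambda u,v:(k[0]+(u+.5)/5-.5,k[1]+(v+.5)/5-.5)
S=[onz(t,g(*p),28)[:2] for p in[(161,178),(461,141),(760,105)]]
d=S[0]-S[2];yb=np.arctan2(d[1],d[0])-np.pi/2;n=np.array([np.cos(yb),np.sin(yb)]);w=np.array([-n[1],n[0]])
b=S[1]-11*n
up=cv2.resize(t["color"][90:210,225:385],None,fx=5,fy=5,interpolation=cv2.INTER_CUBIC)
m=mask(up,"pale",(190,140,450,390))
c=big(cv2.morphologyEx(m,cv2.MORPH_CLOSE,np.ones((5,5))));print("area",cv2.contourArea(c))
W=np.array([onz(t,g(*p),36)[:2] for p in c[:,0]],np.float32)
r=cv2.minAreaRect(W);e=np.array(r[0])-b
print("yb",yb,"face",b,"rect",r,"batten frame",e@n,e@w,"dyaw",(np.radians(r[2])-yb+np.pi/4)%(np.pi/2)-np.pi/4)
D=[onz(t,(x,y),112) for x,y in[(352.2,148.4)]];print(D)
print(monitor.read_state()["clock"])
E
```

```text
area 32146.5
yb 0.12825681147470291 face [721.42552931  16.54870417] rect ((660.0081176757812, 95.97907257080078), (102.32008361816406, 101.99153137207031), 6.869566917419434) batten frame -50.753372980654596 86.63357897896448 dyaw -0.008360250579656392
[array([630.50823853, -74.79546964, 112.        ])]
10.65
```

```bash
python3 - <<'E'
from cell import order
print(order.sign_off())
E
```

```text
the job is handed in; nothing more can be done
None
```

The pale sun mould is lying carved side up against the batten, and the job is handed in at about 10.7 s on the robot's clock. I pushed it high on its carved face until it fell towards the robot. Then I pushed it along the board from behind with the two open fingers until it stopped on the batten.

| Check at the end | Measured | Needed |
|---|---|---|
| Centre before the batten face | 50.8 mm | 46 to 55 mm |
| Turn from the batten | 0.008 rad | under 0.07 rad |
| Centre along the batten from its middle | 87 mm | within 190 mm |

- **Contact:** the force rose to about 31 N sideways and 22 N up on the last push, with no further motion, so I stopped there and backed off. The limit at the wrist is 120 N.
- **Dark mould:** it still stands. Its one re-measured top corner is within 1 mm of where it was at the start.
- **Bowl and figure:** I never touched them, but I did not re-measure either one.
- **Hand:** it ended well clear, at about (342, 337, 160) mm.
- **Disagreement:** the two cameras differed by 3 to 4 mm in x. That is slightly more than the stated 2 mm calibration, so I measured the final gap against the batten's screws within a single view.

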